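Load a test cartridge from the covered pocket tray into the reader

TASK

Take the clear dust cover off the cartridge tray and stand it upright near the middle of the mat, then lift the cartridge with the straight fin out of its pocket, keeping it level, and seat it flat in the recess of the reader's open carriage. Let go of it, push the carriage fully home, and put the cover back square over the tray, down on the tray's flange all round. Leave the two round-stub cartridges in their pockets and do not disturb the other things on the bench.

Things in the scene. Friction and masses are not known exactly. Their poses are not given: they have to be found in the camera images.
- cover: loose clear plastic dust cover, an open-bottomed box 168 (x) x 78 (y) x 49 mm high with 3 mm walls and top, 0.22 kg, looks the same after half a turn. On its top stands a grey grip rail 60 (x) x 10 (y) mm, 24 mm high (top 73 mm above the origin): pinch it across y. Origin at the centre of the lower rim's plane, z up. It starts over the tray, rim on the flange, with 3 mm of play per side round the tray's block; its ceiling is 6 mm above the fins
- tray: fixed grey pocket tray: flange 184 (x) x 94 (y) x 4 mm, on it a block 156 x 66 mm whose top is 22 mm above the bench. Three pockets in a row along x at x = -50, 0, +50 mm, each 35.6 (x) x 47.6 (y) mm, 12 mm deep (floor 10 mm above the bench). Origin at the centre of its underside on the bench, z up; the cover's origin belongs at x = y = 0, z = 4 mm here. The tray and reader can stand on either side of the mat
- fin_cartridge: the cartridge to load: loose white block 34 (x) x 46 (y) x 12 mm, 25 to 50 g, origin at the centre of its underside, z up; in a pocket its top is flush with the tray's, so only the fin can be gripped: a straight upright fin 24 (x) x 9 (y) mm, 24 mm high (12 to 36 mm above the origin), centred; pinch it across y. The same after half a turn. It is in any one of the three pockets, its axes along the tray's
- stub_cartridge_1: cartridge of the same block that stays in its pocket; instead of a fin it has an upright round stub, 14 mm diameter, 24 mm high. Origin at the centre of its underside
- stub_cartridge_2: second round-stub cartridge, like the first; stays in its pocket
- reader: fixed white reader housing 130 (x) x 150 (y) x 86 mm high. Origin on the bench under the middle of its front face; x runs into the housing, z up. A slot in the front face, 72 mm wide, up to 58 mm above the bench, takes the carriage
- carriage (a joint): how far the carriage stands out of the reader's front face from its home, m: 0 = fully home (stop), 0.085 = fully out (stop); it starts 0.07 to 0.085 out, slides along the reader's -x as it grows, with about 1.5 N of friction, and stays where it is left
- seat (a point): centre of the floor of the recess in the carriage, 12 mm above the bench, moving with the carriage; x into the reader, z up. Recess 40 (x) x 52 (y) mm, 6 mm deep (3 mm of play per side): the cartridge's origin belongs here, its x along this x (either way round). At home the seat is 26 mm inside the front face
- tab (a point): middle of the front (robot-side, -x) face of the upright push tab at the carriage's front end, 30 mm above the bench; tab 44 (y) x 6 (x) mm, its top 42 mm above the bench. x into the reader: push it that way. At home the face stands 43 mm ahead of the reader's front face
- mat: thin fixed mat 220 (x) x 150 (y) x 2 mm between tray and reader, origin at the centre of its underside on the bench
- dropper: bystander: white dropper bottle, 26 mm diameter, 62 mm high, origin under its foot
- vial: bystander: screw-cap vial, 18 mm diameter, 45 mm high, origin under its foot
- screw_cap: bystander: white cap lying on the bench, 28 mm diameter, 12 mm high, origin under its centre
- dish: bystander: clear lidded dish, 62 mm diameter, 16 mm high, origin under its centre
- spray_bottle: bystander: white bottle, 40 mm diameter, 110 mm high, origin under its foot
- pen: bystander: black pen 140 mm long lying on a folder, origin at the centre of its underside

How it is judged:
On the way, in this order (a step that is already met when the one before it is completed fails the run):
1. the cover stands on the mat, let go (x of cover in the frame of mat between -0.045 and 0.045 m and y of cover in the frame of mat between -0.045 and 0.045 m and height (world z) of cover below 0.006 m and angle between cover's own z axis and vertical below 0.07 rad and contact force between cover and the fingers below 0.2 N), for 0.2 s.
2. the fin cartridge is lifted level, clear of its pocket (z of fin_cartridge in the frame of tray above 0.03 m and angle between fin_cartridge's own z axis and vertical below 0.25 rad), for 0.1 s.
3. the fin cartridge lies flat in the carriage's recess, let go, with the carriage still out (x of fin_cartridge in the frame of seat between -0.006 and 0.006 m and y of fin_cartridge in the frame of seat between -0.006 and 0.006 m and z of fin_cartridge in the frame of seat between -0.003 and 0.003 m and angle between fin_cartridge's own z axis and vertical below 0.07 rad and contact force between fin_cartridge and the fingers below 0.2 N and value of joint carriage above 0.03 m), for 0.2 s.
4. the carriage is pushed home with the cartridge in it (x of fin_cartridge in the frame of seat between -0.006 and 0.006 m and y of fin_cartridge in the frame of seat between -0.006 and 0.006 m and z of fin_cartridge in the frame of seat between -0.003 and 0.003 m and angle between fin_cartridge's own z axis and vertical below 0.07 rad and value of joint carriage below 0.004 m), for 0.2 s.
At the end, for the whole second after the job is handed in: Fin cartridge flat in the recess (6 mm sideways, 3 mm in height, 0.07 rad); carriage within 4 mm of home; cover at rest over the tray (centred within 6 mm, rim within 3 mm of the flange, tilt under 0.05, turned under 0.12 rad); stub cartridges within 8 mm of their start (all of step 4 and x of cover in the frame of tray between -0.006 and 0.006 m and y of cover in the frame of tray between -0.006 and 0.006 m and z of cover in the frame of tray between 0.001 and 0.007 m and angle between cover's own z axis and vertical below 0.05 rad and angle between the x axis of cover and the x axis of tray, either way round below 0.12 rad and linear speed of cover below 0.02 m/s and distance of each of stub_cartridge_1, stub_cartridge_2 from where it was at the start of the episode below 0.008 m); the robot touches nothing.
It fails at once if the fin cartridge tilted more than 0.4 rad (angle between fin_cartridge's own z axis and vertical above 0.4 rad).
It fails at once if a stub cartridge moved more than 8 mm (distance of any of stub_cartridge_1, stub_cartridge_2 from where it was at the start of the episode above 0.008 m).
It fails at once if a bystander moved more than 25 mm (distance of any of dropper, vial, screw_cap, dish, spray_bottle, pen from where it was at the start of the episode above 0.025 m).
It also fails if it takes over 72 s, if anything falls off the work surface, if the arm or the gripper's body presses on something with over 40 N, if the wrist force passes 120 N, or if a joint passes its speed limit or range.

ROBOT

A 6-joint arm with a two-finger parallel gripper is mounted at the origin on the work surface. World frame = base frame: x ahead of the robot, y to its left, z up, the work surface at z = 0. Lengths are in m, angles in rad, forces in N, time in s.
With the tool pointing down it reaches from about 0.325 to 0.775 m from the base axis. Payload 5.5 kg.
Tool frame: the origin (TCP) lies between the finger pads; the fingertips stand 8 mm ahead of it and the grasp point (between the pads) lies 11 mm behind it (tcp_to_tips is the distance from the TCP to the fingertips, in m); z points along the fingers, y is the direction in which the jaws open and shut (so a half turn about z gives the same grasp; the last joint's range is limited). The gripper opens to 88 mm and grips with 3 to 60 N. Pads are 20 mm wide; open, the fingers measure 115 mm over their backs; the gripper's body (75 mm by 178 mm) begins 61 mm behind the grasp point.
Start: joints at [1.247, 0.091, 1.231, -0, 1.82, -0.057], TCP at [0.158, 0.579, 0.231] pointing down, gripper open.
Joint ranges: [-2.87, 2.87], [-0.86, 2.18], [0.17, 2.46], [-1.51, 4.65], [0.06, 2.69], [-2.65, 2.65]. Speed limits (rad/s): [2.57, 2.57, 3.01, 3.14, 3.14, 3.14].

INTERFACE

Orientations are given as a unit quaternion [w, x, y, z].
In Python, from bench import * gives the robot as it stands. Calls block until the motion is done:
- move_to(position, orientation): joint-space move of the TCP to a pose.
- move_l(position, speed=0.15, orientation=None): straight line of the TCP; orientation=None keeps the orientation; speed is the mean speed in m/s.
- movej(angles): joint-space move.
- gripper_open() and close(): open the fingers fully, or close them until they stop; the grip force is fixed at half the most.
- hold(seconds).
- inverse_kinematics(position, orientation): joint angles nearest the present ones, or None.
- state(): the state.
- get_image(name): name is "side" or "top" or "wrist"; returns a dict with "frame" (480x640x3 uint8, blue, green, red), "depth" (480x640 float32, m along the optical axis (not along the pixel's ray), 0 where there is no reading), "camera_matrix" (3x3 intrinsics, pixels), "k1" (the pictures are not rectified: a ray, as slopes to the right and down, at radius r is drawn at 1 + k1 r^2 times it, then the intrinsics apply), "view" (4x4, takes a point from world to camera coordinates). Camera axes: x right, y up, looking along -z (the intrinsics and any distortion apply to the point x, -y, -z); pixel columns grow to the right and rows downward; lengths in m; the calibration is good to about 2 mm. A picture is of the moment at which its call begins.
A pose or a line that the arm cannot do raises IKError and nothing moves.
- job_done(): hands the job in, once; it reports no verdict.
The state is a dict: "time": time; "joint_pos": joint angles; "dq": joint speeds; "joint_torque": joint torques, N m; "ee_pos": TCP position; "ee_rot": TCP orientation; "ft_force": force on the tool from outside, world axes, zero at the start; "moment": the same for the moment, N m; "finger_gap": finger opening in m.
Only numpy, scipy, OpenCV 4.12 (cv2) and the standard library are available. Lean on these libraries where they do the work, as an engineer would, in place of code of your own. Each camera call takes 0.05 s, during which the arm holds its last target.

## Working session

There is one attempt and no reset: what is moved stays moved. The work goes in short steps, each a Python script; the robot and the scene stay as the last script left them, time stands still between calls to the robot, and variables do not carry over. Pictures are saved under pics/ and viewed, and the job is handed in when it is done.

```bash
ls; mkdir -p pics; python3 - <<'E'
from bench import *
import cv2,numpy as np
s=state();print(s)
for n in("side","top","wrist"):
    d=get_image(n);cv2.imwrite(f"pics/a_{n}.png",d["frame"]);np.savez(f"a_{n}.npz",**d)
    print(n,d["camera_matrix"].tolist(),d["k1"],np.round(d["view"],4).tolist())
E
```

```text
pics
{'time': 0.0, 'joint_pos': array([ 1.24732048e+00,  9.18509566e-02,  1.23185646e+00, -4.99108374e-05,
        1.81978783e+00, -5.67080665e-02]), 'dq': array([ 0.00023081, -0.00118367, -0.00080821,  0.00077665, -0.0007331 ,
        0.00095141]), 'joint_torque': array([-1.29709373e-03, -4.46432805e+01, -4.06457305e+01,  6.97295903e-02,
        2.88385316e-02, -1.43217476e-04]), 'ee_pos': array([0.15810447, 0.57851172, 0.22952821]), 'ee_rot': array([-1.55990695e-04,  1.32994743e-01,  9.91116286e-01, -9.38731075e-04]), 'ft_force': array([-0.04803811,  0.45705767, -0.58304394]), 'moment': array([-0.01669865, -0.03467312, -0.01235756]), 'finger_gap': 0.08786814756423605}
side [[475.7350363617033, 0.0, 316.6654134658926], [0.0, 475.7350363617033, 236.57430655420646], [0.0, 0.0, 1.0]] -0.005137903653914927 [[-0.915, -0.4027, -0.0246, 0.5388], [0.2032, -0.5125, 0.8343, -0.125], [-0.3486, 0.7584, 0.5508, -0.9572], [0.0, 0.0, 0.0, 1.0]]
top [[578.7283128466903, 0.0, 326.7464636917884], [0.0, 578.7283128466903, 239.40825968827266], [0.0, 0.0, 1.0]] -0.013127170714184887 [[0.0298, -0.9995, -0.0081, 0.0705], [0.9883, 0.0282, 0.15, -0.5626], [-0.1497, -0.0125, 0.9887, -1.3421], [0.0, 0.0, 0.0, 1.0]]
wrist [[338.1245850978582, 0.0, 320.2249575766975], [0.0, 338.1245850978582, 241.14365468934304], [0.0, 0.0, 1.0]] -0.056203606549076794 [[0.2635, 0.9646, -0.0022, -0.5985], [-0.9352, 0.255, -0.2457, 0.0288], [-0.2365, 0.0668, 0.9693, -0.3891], [0.0, 0.0, 0.0, 1.0]]
```

View pics/a_top.png

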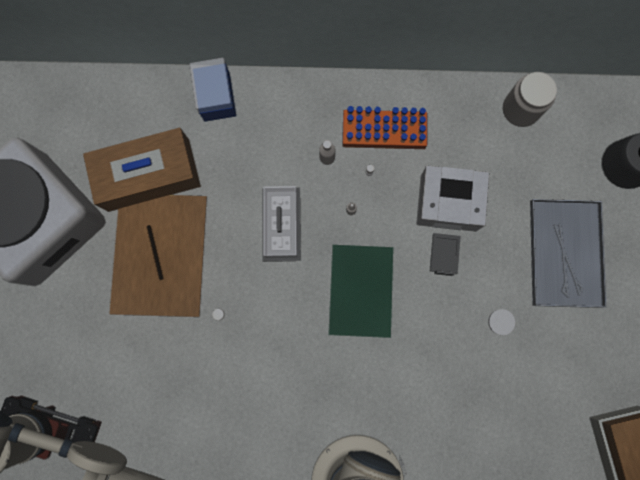

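View pics/a_side.png

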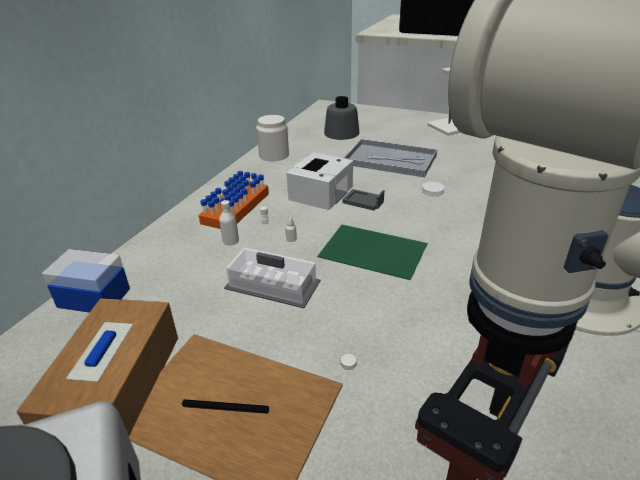

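View pics/a_wrist.png

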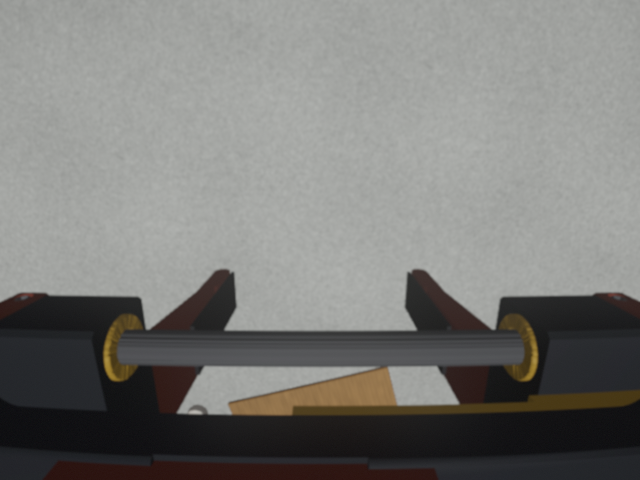

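The top picture shows the tray with its cover at about (281,223), the mat at (362,291), and the reader at (455,197) with its carriage facing the robot at (445,255). The small bystanders are at (327,150), (351,208), (370,169), (218,314) and (502,322). Next I'll measure these.

```bash
cat > h.py <<'E'
import numpy as np,cv2
def ray(d,uv):
    uv=np.asarray(uv,float).reshape(-1,1,2)
    n=cv2.undistortPoints(uv,d["camera_matrix"],np.array([float(d["k1"]),0,0,0])).reshape(-1,2)
    R=d["view"][:3,:3];t=d["view"][:3,3]
    dc=np.c_[n[:,0],-n[:,1],-np.ones(len(n))]
    return -R.T@t, dc@R
def onz(d,uv,z):
    c,r=ray(d,uv); return c+r*((z-c[2])/r[:,2])[:,None]
def proj(d,p):
    p=np.atleast_2d(p).astype(float);q=p@d["view"][:3,:3].T+d["view"][:3,3]
    n=q[:,:2]/-q[:,2:];n[:,1]*=-1
    n=n*(1+float(d["k1"])*(n**2).sum(1,keepdims=True))
    K=d["camera_matrix"];return n*[K[0,0],K[1,1]]+K[:2,2]
def dpts(d,mask):
    v,u=np.nonzero(mask&(d["depth"]>0));c,r=ray(d,np.c_[u,v]);return c+r*d["depth"][v,u][:,None],np.c_[u,v]
def rect(p):
    (c,s,a)=cv2.minAreaRect(np.asarray(p,np.float32)[:,:2]);return np.array(c),np.array(s),a
def crop(d,x0,y0,x1,y1,f,name):
    cv2.imwrite(name,cv2.resize(d["frame"][y0:y1,x0:x1],None,fx=f,fy=f,interpolation=cv2.INTER_CUBIC))
E
python3 - <<'E'
from h import *
d=dict(np.load("a_top.npz"))
print("cam",ray(d,[[320,240]])[0])
crop(d,240,120,540,345,2.6,"pics/b_top.png")
hsv=cv2.cvtColor(d["frame"],cv2.COLOR_BGR2HSV)
m=((hsv[...,0]>50)&(hsv[...,0]<95)&(hsv[...,1]>90)).astype(np.uint8)
cs=max(cv2.findContours(m,0,2)[0],key=cv2.contourArea)
p=onz(d,cs.reshape(-1,2),.002);c,s,a=rect(p);print("mat",c,s,a)
for n,uv in dict(tray=(281,223),dropper=(327,150),vial=(370,169),x=(351,208),dish=(502,322),cap=(218,314)).items(): print(n,onz(d,[uv],0.02).round(3))
v=d["depth"];print(v[223,281],v[196,455],v[250,445])
E
```

```text
cam [0.35301544 0.0695695  1.41184574]Traceback (most recent call last):
  File "<stdin>", line 8, in <module>
  File "h.py", line 18, in rect
    (c,s,a)=cv2.minAreaRect(np.asarray(p,np.float32)[:,:2]);return np.array(c),np.array(s),a
            ~~~~~~~~~~~~~~~^^^^^^^^^^^^^^^^^^^^^^^^^^^^^^^^
cv2.error: OpenCV(4.12.0) /io/opencv/modules/imgproc/src/convhull.cpp:143: error: (-215:Assertion failed) total >= 0 && (depth == CV_32F || depth == CV_32S) in function 'convexHull'
```

View pics/b_top.png

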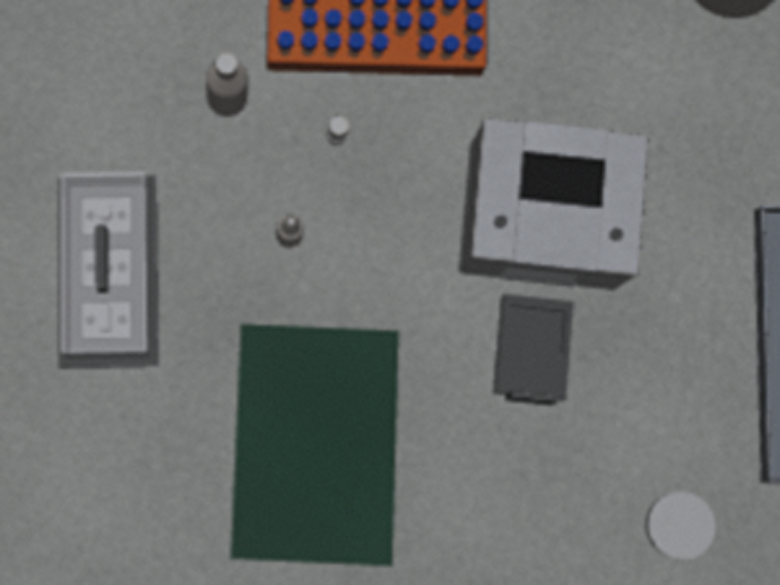

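The crop shows the covered tray, with the dark rail running along world x. The dropper bottle (290,228 in the crop) is between the tray and the reader, and the carriage is out at (533,350). I'll measure coarsely from here, then refine with the wrist camera.

```bash
sed -i 's/np.asarray(p,np.float32)\[:,:2\]/np.ascontiguousarray(np.asarray(p)[:,:2],np.float32)/' h.py
python3 - <<'E'
from h import *
d=dict(np.load("a_top.npz"))
hsv=cv2.cvtColor(d["frame"],cv2.COLOR_BGR2HSV)
m=((hsv[...,0]>50)&(hsv[...,0]<95)&(hsv[...,1]>90)).astype(np.uint8)
cs=max(cv2.findContours(m,0,2)[0],key=cv2.contourArea)
p=onz(d,cs.reshape(-1,2),.002);print("mat",rect(p))
for n,uv in dict(tray=(281,223),dropper=(351,208),vial=(370,169),spray=(327,150),dish=(502,322),cap=(218,314)).items(): print(n,onz(d,[uv],0.02).round(3))
v=d["depth"];
for uv in((281,223),(455,205),(446,250),(362,290)):
    c,r=ray(d,[uv]);print(c+r*v[uv[1],uv[0]])
g=d["frame"].max(2)
m=np.zeros(g.shape,np.uint8);m[200:245,270:290]=g[200:245,270:290]<100
cs=max(cv2.findContours(m,0,2)[0],key=cv2.contourArea)
print("rail",rect(onz(d,cs.reshape(-1,2),.077)))
E
```

```text
mat (array([0.44423676, 0.00046951]), array([0.14332098, 0.21382135]), 89.18181610107422)
tray [[0.601 0.2   0.02 ]]
dropper [[0.643 0.03  0.02 ]]
vial [[ 0.743 -0.015  0.02 ]]
spray [[0.789 0.093 0.02 ]]
dish [[ 0.377 -0.336  0.02 ]]
cap [[0.376 0.342 0.02 ]]
[[0.59417365 0.19650083 0.05875119]]
[[ 0.6439764  -0.21118098  0.08390338]]
[[ 0.54762436 -0.20478653  0.00834673]]
[[ 0.4444319  -0.00193102  0.00372084]]
rail (array([0.59924459, 0.1998256 ]), array([0.05977083, 0.00942211]), 2.448652744293213)
```

```bash
python3 - <<'E'
from h import *
from bench import *
from scipy.spatial.transform import Rotation as R
d=dict(np.load("a_wrist.npz"));s=state()
q=s["ee_rot"];T=R.from_quat(q,scalar_first=True).as_matrix()
c,r=ray(d,[[320,240]]);print(T.T@(c-s["ee_pos"]),T.T@r[0])
print(T)
for q in([0,1,0,0],[0,0,1,0]):
  for p in([.6,.2,.25],[.5,-.2,.25],[.44,0,.2],[.5,.2,.3]): print(q,p,inverse_kinematics(p,q))
E
```

```text
[ 0.067728   -0.00072988 -0.15320584] [-0.2425295  -0.00127324  0.97014932]
[[-9.64616349e-01  2.63657110e-01 -4.75982865e-04]
 [ 2.63657527e-01  9.64615298e-01 -1.42657679e-03]
 [ 8.30132394e-05 -1.50159576e-03 -9.99998869e-01]]
[0, 1, 0, 0] [0.6, 0.2, 0.25] [ 2.67965907e-01  1.85671612e-01  1.09317458e+00 -4.44089210e-16
  1.86274646e+00  1.83876223e+00]
[0, 1, 0, 0] [0.5, -0.2, 0.25] [-4.43684813e-01 -6.97053965e-02  1.35831794e+00 -4.44089210e-16
  1.85298011e+00  1.12711151e+00]
[0, 1, 0, 0] [0.44, 0, 0.2] [-7.73498348e-02 -3.48230785e-01  1.68738171e+00 -4.44089210e-16
  1.80244173e+00  1.49344649e+00]
[0, 1, 0, 0] [0.5, 0.2, 0.3] [ 3.17327941e-01 -4.89425955e-02  1.24907226e+00 -4.44089210e-16
  1.94146299e+00  1.88812427e+00]
[0, 0, 1, 0] [0.6, 0.2, 0.25] [ 2.67965907e-01  1.85671612e-01  1.09317458e+00 -4.44089210e-16
  1.86274646e+00 -1.30283042e+00]
[0, 0, 1, 0] [0.5, -0.2, 0.25] [-4.43684813e-01 -6.97053965e-02  1.35831794e+00 -4.44089210e-16
  1.85298011e+00 -2.01448114e+00]
[0, 0, 1, 0] [0.44, 0, 0.2] [-7.73498348e-02 -3.48230785e-01  1.68738171e+00 -4.44089210e-16
  1.80244173e+00 -1.64814616e+00]
[0, 0, 1, 0] [0.5, 0.2, 0.3] [ 3.17327941e-01 -4.89425955e-02  1.24907226e+00 -4.44089210e-16
  1.94146299e+00 -1.25346839e+00]
```

```bash
python3 - <<'E'
from h import *
from bench import *
move_to([.52,-.205,.25],[0,1,0,0])
d=get_image("wrist");cv2.imwrite("pics/c_reader.png",d["frame"]);np.savez("c_reader.npz",**d)
move_to([.53,.2,.25],[0,1,0,0])
d=get_image("wrist");cv2.imwrite("pics/c_tray.png",d["frame"]);np.savez("c_tray.npz",**d)
print(state()["time"])
E
```

```text
4.775
```

View pics/c_reader.png

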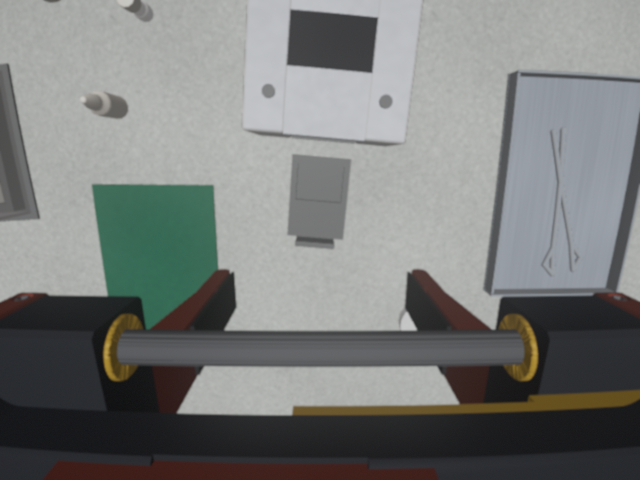

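View pics/c_tray.png

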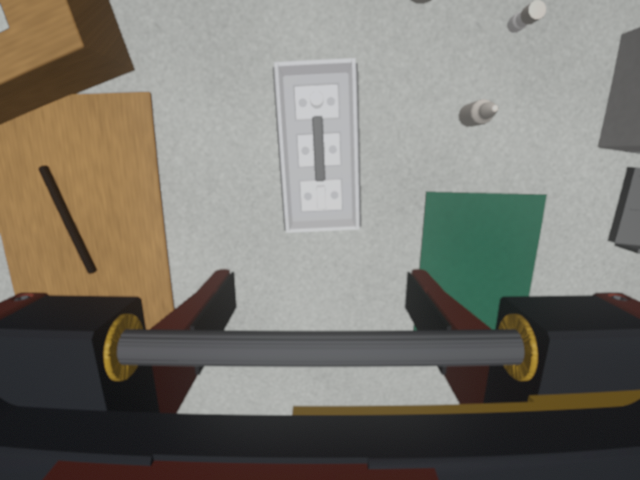

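The reader picture shows the carriage at (320,197), with its recess at (319,182) and the tab at (315,243). The tray picture shows the rail at (319,149) and the three white cartridges at (317,103), (319,150) and (321,196). I'll measure all of these.

```bash
python3 - <<'E'
from h import *
d=dict(np.load("c_tray.npz"));g=cv2.cvtColor(d["frame"],cv2.COLOR_BGR2GRAY)
print("gray rail",g[150,314:326],"row",g[150,270:370:4])
m=np.zeros(g.shape,np.uint8);m[110:185,305:335]=g[110:185,305:335]<115
cs=max(cv2.findContours(m,0,2)[0],key=cv2.contourArea)
print("rail",rect(onz(d,cs.reshape(-1,2),.077)),rect(cs.reshape(-1,2)))
m=np.zeros(g.shape,np.uint8);m[75:220,285:350]=g[75:220,285:350]>205
m=cv2.morphologyEx(m,cv2.MORPH_OPEN,np.ones((3,3)))
crop(d,260,40,380,250,2.8,"pics/d_tray.png")
d2=dict(np.load("c_reader.npz"));crop(d2,235,110,425,260,4,"pics/d_reader.png")
g=cv2.cvtColor(d2["frame"],cv2.COLOR_BGR2GRAY)
print(g[182,285:355:2],g[200,285:355:2],g[145:255:2,320])
hsv=cv2.cvtColor(d2["frame"],cv2.COLOR_BGR2HSV)
E
```

```text
gray rail [136 121 123 125 125 124 124 122 121 137 171 196] row [180 183 149 195 165 185 185 194 188 185 202 136 125 121 205 186 185 203
 183 185 177 184 150 177 174]Traceback (most recent call last):
  File "<stdin>", line 5, in <module>
ValueError: max() iterable argument is empty
```

```bash
python3 - <<'E'
from h import *
d=dict(np.load("c_tray.npz"));g=cv2.cvtColor(d["frame"],cv2.COLOR_BGR2GRAY)
m=np.zeros(g.shape,np.uint8);m[110:185,305:335]=g[110:185,305:335]<150
cs=max(cv2.findContours(m,0,2)[0],key=cv2.contourArea)
print("rail",rect(onz(d,cs.reshape(-1,2),.077)),rect(cs.reshape(-1,2)))
crop(d,260,40,380,250,2.8,"pics/d_tray.png")
d2=dict(np.load("c_reader.npz"));crop(d2,235,110,425,260,4,"pics/d_reader.png")
g=cv2.cvtColor(d2["frame"],cv2.COLOR_BGR2GRAY)
print(g[182,285:355:2],g[200,285:355:2],g[145:255:2,320])
E
```

```text
rail (array([0.60207021, 0.19986254]), array([0.05774581, 0.00985146]), 3.0145440101623535) (array([318.60186768, 148.46594238]), array([63.46444321, 10.64334011]), 86.76029968261719)
[181 181 172 134 121 121 115 122 121 122 122 122 122 121 122 121 122 122
 122 122 121 122 122 122 122 122 122 123 118 117 122 126 160 175 173] [178 179 152 122 121 119 117 117 115 114 111 112 111 110 111 112 111 111
 112 112 113 116 116 118 118 118 118 117 114 120 123 156 175 176 175] [180 180 179 178 176 173 134 124 124 124 123 123 123 122 122 123 123 122
 122 122 122 122 121 121 121 121 120 118 109 120 121 119 120 120 120 120
 119 119 119 119 119 119 119 119 119 118 108  81  80 106 120 132 173 179
 181]
```

View pics/d_tray.png

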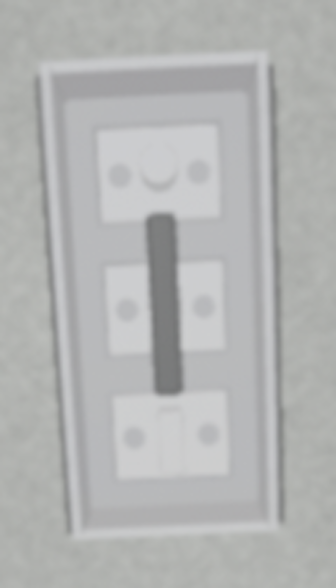

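View pics/d_reader.png

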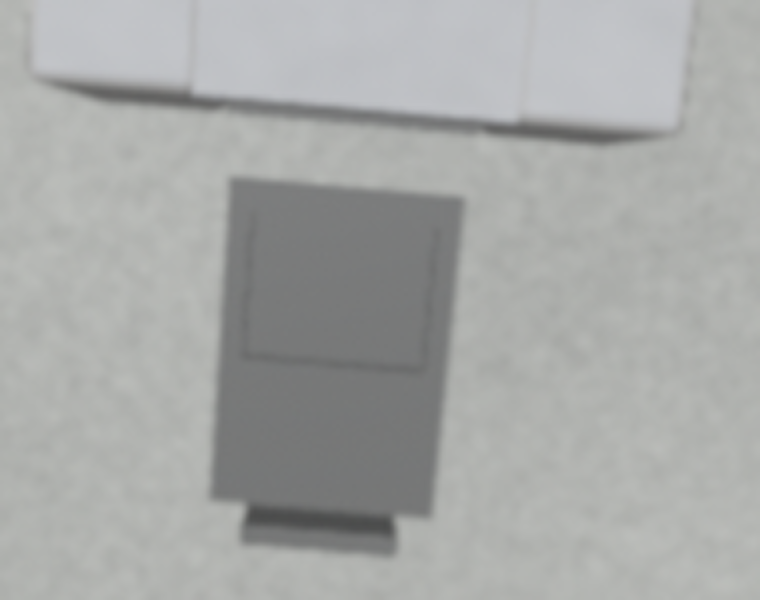

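```bash
python3 - <<'E'
from h import *
d=dict(np.load("c_reader.npz"))
f=lambda pts,z:onz(d,np.array(pts)/4.+[235,110]-.375,z)[:,:2]
c=f([(231,178),(464,198),(433,517),(211,499)],.018)
print("car",c.round(4).tolist());L=lambda a,b:(np.linalg.norm(b-a),np.arctan2(*(b-a)[::-1]))
print("sides",L(c[3],c[0]),L(c[2],c[1]),"back",L(c[1],c[0]),"front",L(c[2],c[3]))
r=f([(245,357),(422,371)],.018);r2=f([(254,212),(440,225)],.018)
print("rec",r,L(r[1],r[0]),L(r[0],r2[0]),L(r[1],r2[1]))
t=f([(248,507),(395,517)],.042);print("tab back top",t)
t=f([(243,543),(396,555)],.042);print("tab front top",t,L(t[1],t[0]))
h=f([(33,77),(678,131)],.086);print("housing",h,L(h[1],h[0]),h.mean(0))
a=-.084
# top camera: carriage
E
```

```text
car [[0.5876, -0.1739], [0.5823, -0.2386], [0.4909, -0.2315], [0.4963, -0.1665]]
sides (np.float64(0.09161687851361237), np.float64(-0.08151676552629274)) (np.float64(0.091599961738449), np.float64(-0.07717561511833525)) back (np.float64(0.06487435604320733), np.float64(1.4887242796884037)) front (np.float64(0.06527199655344981), np.float64(1.4890000595992505))
rec [[ 0.53786508 -0.17707709]
 [ 0.53392455 -0.22762214]] (np.float64(0.05069842540792356), np.float64(1.4929928354745619)) (np.float64(0.040596975093144076), np.float64(-0.07661517604530377)) (np.float64(0.041181823176608075), np.float64(-0.10745417502911843))
tab back top [[ 0.49961523 -0.17897528]
 [ 0.49684272 -0.2193909 ]]
tab front top [[ 0.48937537 -0.1774306 ]
 [ 0.48599393 -0.2197884 ]] (np.float64(0.0424925513159423), np.float64(1.4911348887875786))
housing [[ 0.60965851 -0.13507167]
 [ 0.59812378 -0.2809875 ]] (np.float64(0.14637103143720148), np.float64(1.4919098102026074)) [ 0.60389115 -0.20802959]
```

The sizes agree: carriage 65 mm wide, recess 51 mm wide, yaw -0.080 on every edge, and joint about 0.074 whether taken from the seat or from the tab. The rail yaw is about +0.05. Now I'll take off the cover.

```bash
cat >> h.py <<'E'
def Q(y): return [0,float(np.cos(y/2)),float(np.sin(y/2)),0]
E
python3 - <<'E'
from h import *
from bench import *
p=np.array([.6008,.1999]);q=Q(.05)
move_to([*p,.16],q);move_l([*p,.0645],.1)
s=state();print(s["ee_pos"],s["ft_force"])
close();s=state();print(s["ee_pos"],s["ft_force"],s["finger_gap"])
move_l([*p,.09],.06);s=state();print(s["ee_pos"],s["ft_force"],s["finger_gap"],s["time"])
d=get_image("side");cv2.imwrite("pics/e_side.png",d["frame"])
E
```

```text
[0.60132979 0.20005256 0.06556601] [0.77127499 0.18219864 0.45858038]
[0.60080712 0.19997895 0.06449039] [ 0.32175605 -0.1492017   0.0009168 ] 0.00964782928986321
[0.6009477  0.19993577 0.09036081] [-0.15755547 -0.70899862 -2.14500583] 0.009699517920226303 8.1667
```

View pics/e_side.png

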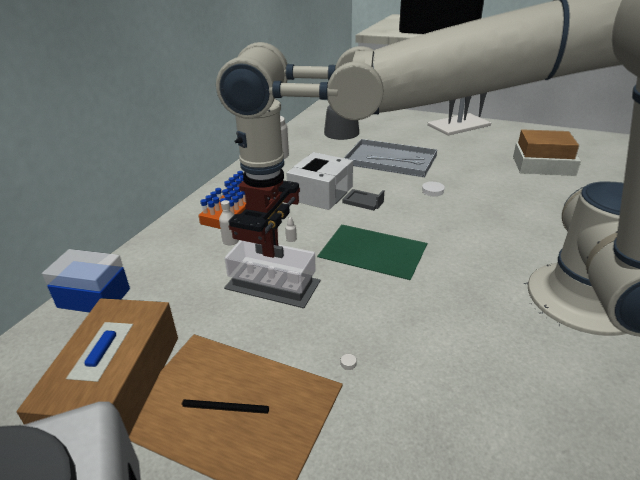

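The side picture shows the cover held level above the tray at (270,262), and the force reads its weight of about 2.15 N. Next I'll move it to the mat.

```bash
python3 - <<'E'
from h import *
from bench import *
p=np.array([.6008,.1999]);q=Q(.05);m=[.444,.0005]
move_l([*p,.17],.15);move_l([*m,.17],.2);move_l([*m,.075],.12);move_l([*m,.0632],.04);hold(.2)
s=state();print(s["ee_pos"],s["ft_force"],s["finger_gap"])
gripper_open();hold(.2);s=state();print(s["ee_pos"],s["ft_force"])
move_l([*m,.17],.15);move_to([.50,.195,.25],[0,1,0,0])
d=get_image("wrist");cv2.imwrite("pics/f_tray.png",d["frame"]);np.savez("f_tray.npz",**d)
d=get_image("top");np.savez("f_top.npz",**d);crop(d,240,120,540,345,2.6,"pics/f_top.png")
print(state()["time"])
E
```

```text
[0.44400702 0.00049451 0.06324287] [ 0.53340337  0.25657304 -3.05334557] 0.009599515118969466
[0.44399606 0.00048419 0.0632052 ] [ 0.26207381 -0.52978171 -0.05880869]
15.1917
```

View pics/f_tray.png

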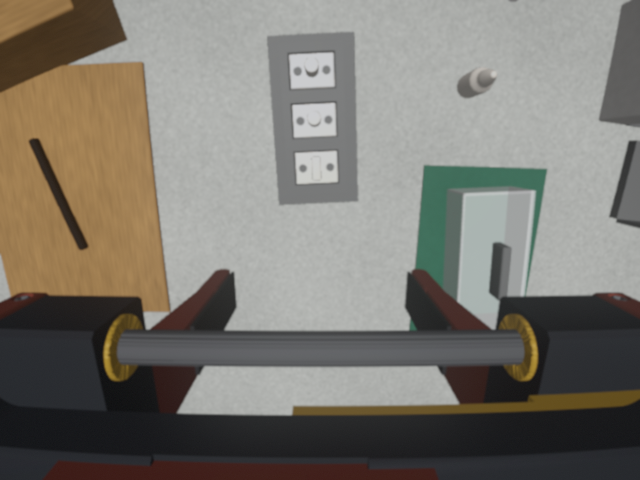

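View pics/f_top.png

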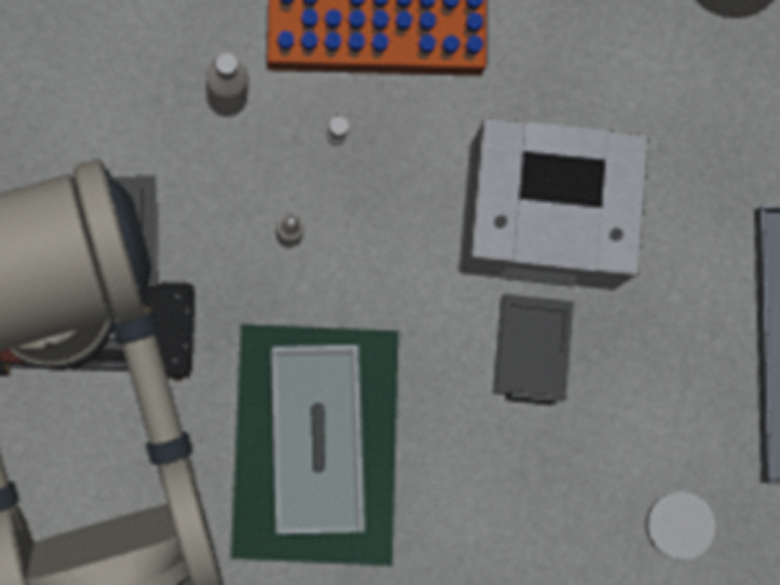

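The cover stands upright near the middle of the mat, with its rail at (318,437) in the top crop. In the wrist picture the fin cartridge is the nearest, at (317,167), and the stubs are at (312,70) and (314,120). I'll measure the fin cartridge and the tray.

```bash
python3 - <<'E'
from h import *
d=dict(np.load("f_tray.npz"));g=cv2.cvtColor(d["frame"],cv2.COLOR_BGR2GRAY)
m=np.zeros(g.shape,np.uint8);m[40:200,280:345]=g[40:200,280:345]>165
C=[]
for c in cv2.findContours(m,0,2)[0]:
    if cv2.contourArea(c)>800:
        r=rect(onz(d,c.reshape(-1,2),.022));print(r);C.append(r[0])
C=np.array(C);v=C[0]-C[-1] if C[0,0]>C[-1,0] else C[-1]-C[0];print("yaw",np.arctan2(v[1],v[0]),np.linalg.norm(v),"mid",C.mean(0))
hsv=cv2.cvtColor(d["frame"],cv2.COLOR_BGR2HSV)
print(g[150,260:370:4]); 
m=np.zeros(g.shape,np.uint8);m[20:220,260:365]=g[20:220,260:365]<150
c=max(cv2.findContours(m,0,2)[0],key=cv2.contourArea);print("flange",rect(onz(d,c.reshape(-1,2),.004)))
crop(d,280,140,355,200,8,"pics/g_fin.png")
# depth-based fin top
P,uv=dpts(d,(g>150)); k=(P[:,2]>.04)&(P[:,2]<.052)&(uv[:,0]>285)&(uv[:,0]<345)&(uv[:,1]>145)&(uv[:,1]<195)
print(k.sum(),P[k].mean(0) if k.sum() else 0, rect(P[k]) if k.sum()>5 else 0)
# top camera: carriage outline at z .018
d=dict(np.load("f_top.npz"));g=cv2.cvtColor(d["frame"],cv2.COLOR_BGR2GRAY)
m=np.zeros(g.shape,np.uint8);m[233:280,425:465]=g[233:280,425:465]<85
c=max(cv2.findContours(m,0,2)[0],key=cv2.contourArea);print("carriage top cam",rect(onz(d,c.reshape(-1,2),.018)),g[255,420:470:3])
E
```

```text
(array([0.55253309, 0.19764149]), array([0.03355765, 0.04532041]), 2.642575263977051)
(array([0.60235226, 0.19989881]), array([0.03324071, 0.04551121]), 2.572411298751831)
(array([0.65212572, 0.2022925 ]), array([0.03329756, 0.04557024]), 2.6740949153900146)
yaw 0.04666643980071569 0.09970116883377836 mid [0.60233702 0.19994427]
[179 182 174 179 125 123 123 124 123 119 116 113 113 115 113 108 116 125
 139 125 122 123 121 122 137 174 179 177]
flange (array([0.60209018, 0.19999625]), array([0.183162  , 0.09407556]), 2.632249593734741)
199 [0.55276469 0.19757124 0.04525491] (array([0.55193919, 0.19772437]), array([0.00832382, 0.0234692 ]), 89.98190307617188)
carriage top cam (array([ 0.53536445, -0.19888809]), array([0.06703186, 0.09893625]), 85.72643280029297) [128 127 125 125  65  72  72  72  74  70  71  72  64 109 120 121 125]
```

View pics/g_fin.png

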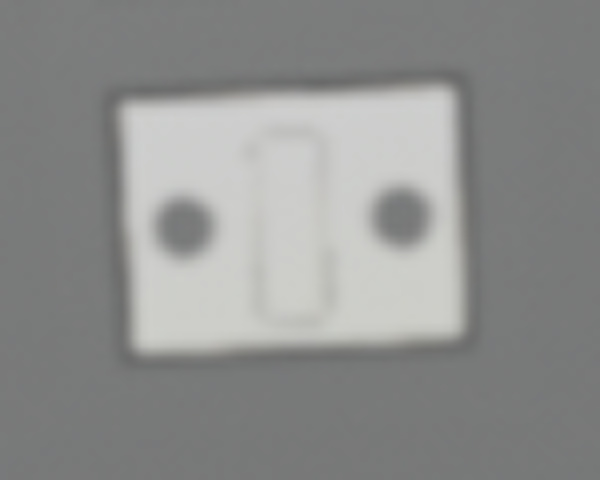

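The cartridge spacing is 49.8 mm, its block measures 33.5 x 45.4 mm, and the flange is 183 x 94 mm, so the tray pose is well fixed. I'll grasp the fin, lift it straight up, and re-measure the recess from a different viewpoint on the way.

```bash
python3 - <<'E'
from h import *
from bench import *
p=np.array([.5525,.1976]);q=Q(.0465)
move_to([*p,.12],q);move_l([*p,.0345],.08);hold(.15)
print(state()["ee_pos"],state()["ft_force"])
close();s=state();print(s["ee_pos"],s["ft_force"],s["finger_gap"])
move_l([*p,.07],.06);s=state();print(s["ft_force"],s["finger_gap"])
move_l([*p,.16],.15)
move_to([.49,-.198,.22],Q(-.08));hold(.2)
s=state();print(s["ee_pos"],s["ft_force"],s["finger_gap"],s["time"])
d=get_image("wrist");cv2.imwrite("pics/h_w.png",d["frame"]);np.savez("h_w.npz",**d);crop(d,200,60,440,240,3.3,"pics/h_c.png")
E
```

```text
[0.55290864 0.19771577 0.03526422] [ 0.42244339 -0.50265442  0.17181973]
[0.55251905 0.19762371 0.03452672] [ 0.58004028 -0.71565139  0.45504928] 0.008593324320709264
[ 0.59794932  0.61108915 -0.68943186] 0.008882193343455908
[ 0.49035386 -0.19715142  0.21976531] [ 0.41059375  0.83597869 -0.71153687] 0.008533594046889175 21.55
```

View pics/h_w.png

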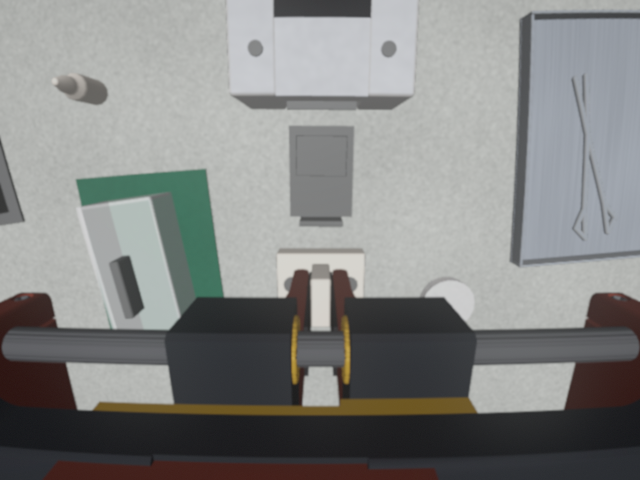

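View pics/h_c.png

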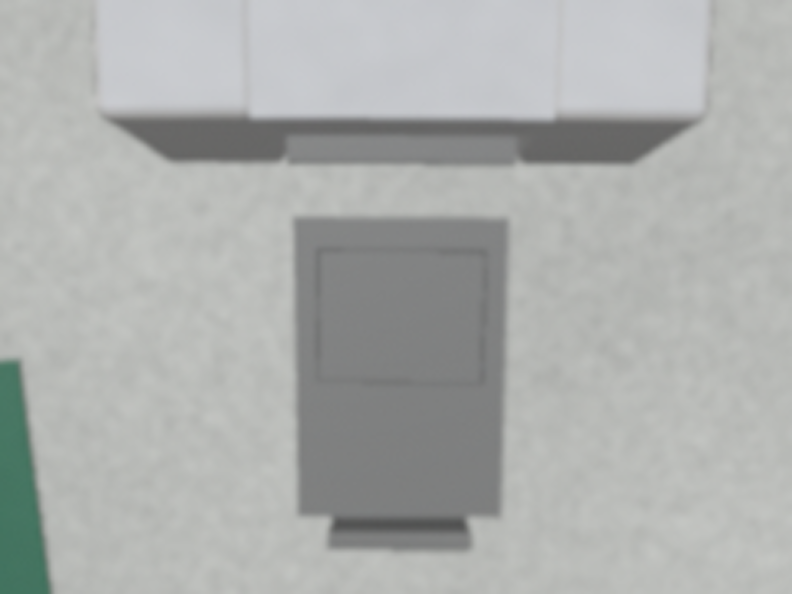

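The cartridge hangs level in the jaws (block at (320,275)), and the full recess outline is visible, with crop corners (317,248), (487,251), (484,384) and (317,381).

```bash
python3 - <<'E'
from h import *
d=dict(np.load("h_w.npz"))
f=lambda pts,z:onz(d,(np.array(pts)+.5)/3.3+[200,60]-.5,z)[:,:2]
L=lambda a,b:(round(np.linalg.norm(b-a),4),round(np.arctan2(*(b-a)[::-1]),4))
r=f([(317,248),(487,251),(484,384),(317,381)],.018)
print("rec",r.round(4).tolist(),r.mean(0),L(r[1],r[0]),L(r[2],r[3]),L(r[3],r[0]),L(r[2],r[1]))
c=f([(294,218),(508,218),(501,517),(299,517)],.018);print("car",c.round(4).tolist(),c.mean(0),L(c[1],c[0]),L(c[2],c[3]),L(c[3],c[0]),L(c[2],c[1]))
t=f([(328,548),(471,548)],.042);print("tab",t,t.mean(0),L(t[1],t[0]))
# held cartridge block: top at z TCP-.0235+.012
d2=d;g=d["frame"]
from bench import state
z=state()["ee_pos"][2]-.0245+.012
print("held edge",onz(d,[(278,249),(364,249)],z))
E
```

```text
rec [[0.5782, -0.1799], [0.5733, -0.2316], [0.5332, -0.2283], [0.5382, -0.1761]] [ 0.55570026 -0.20396807] (np.float64(0.052), np.float64(1.4756)) (np.float64(0.0524), np.float64(1.4748)) (np.float64(0.0402), np.float64(-0.0941)) (np.float64(0.0402), np.float64(-0.0843))
car [[0.5875, -0.1737], [0.5825, -0.2386], [0.4905, -0.2312], [0.4956, -0.1662]] [ 0.53902241 -0.20242661] (np.float64(0.0651), np.float64(1.4926)) (np.float64(0.0652), np.float64(1.4925)) (np.float64(0.0923), np.float64(-0.0816)) (np.float64(0.0923), np.float64(-0.0808))
tab [[ 0.48951025 -0.17649574]
 [ 0.48612167 -0.21965819]] [ 0.48781596 -0.19807697] (np.float64(0.0433), np.float64(1.4924))
held edge [[ 0.51149368 -0.17785066  0.20729434]
 [ 0.50806373 -0.22152745  0.20729434]]
```

```bash
python3 - <<'E'
from h import *
d=dict(np.load("h_w.npz"));g=cv2.cvtColor(d["frame"],cv2.COLOR_BGR2GRAY)
print(g[235:262,305],g[258,270:286],g[258,356:372])
print(d["depth"][246:262:3,290],d["depth"][258,280:365:12])
P,uv=dpts(d,np.ones(g.shape,bool));k=(uv[:,1]>=252)&(uv[:,1]<268)&(uv[:,0]>282)&(uv[:,0]<300)
print(P[k].mean(0),P[k].std(0))
k=(uv[:,1]==256)&(np.abs(P[:,2]-.207)<.015)&(uv[:,0]>265)&(uv[:,0]<380);print(uv[k][[0,-1]],P[k][[0,-1]])
k=(uv[:,0]==290)&(uv[:,1]>240)&(uv[:,1]<256);print(np.c_[uv[k],P[k].round(4)])
crop(d,260,235,380,310,6,"pics/i.png")
E
```

```text
[184 186 188 188 187 186 186 186 187 186 188 186 176 159 144 139 141 153
 178 201 210 212 212 212 212 213 212] [185 185 185 184 182 178 182 199 210 213 212 212 212 212 212 212] [212 212 212 212 212 212 210 203 187 178 183 190 191 190 187 187]
[0.38723987 0.18183921 0.1766618  0.17444922 0.1743082  0.17414972] [0.17404108 0.175576   0.17285797 0.17343104 0.17365864 0.17379948
 0.17458247 0.17467235]
[ 0.50512528 -0.18379585  0.20632833] [0.00236165 0.00253999 0.00096434]
[[276 256]
 [364 256]] [[ 0.50742543 -0.17617438  0.20575514]
 [ 0.50397533 -0.22148816  0.20611215]]
[[ 2.900e+02  2.410e+02  4.639e-01 -1.611e-01 -1.200e-03]
 [ 2.900e+02  2.420e+02  4.630e-01 -1.611e-01 -1.000e-04]
 [ 2.900e+02  2.430e+02  4.617e-01 -1.609e-01 -7.000e-04]
 [ 2.900e+02  2.440e+02  4.608e-01 -1.609e-01  6.000e-04]
 [ 2.900e+02  2.450e+02  4.591e-01 -1.606e-01 -1.600e-03]
 [ 2.900e+02  2.460e+02  4.581e-01 -1.605e-01 -8.000e-04]
 [ 2.900e+02  2.470e+02  4.569e-01 -1.604e-01 -1.100e-03]
 [ 2.900e+02  2.480e+02  5.086e-01 -1.827e-01  1.963e-01]
 [ 2.900e+02  2.490e+02  5.085e-01 -1.829e-01  1.979e-01]
 [ 2.900e+02  2.500e+02  5.085e-01 -1.831e-01  2.001e-01]
 [ 2.900e+02  2.510e+02  5.086e-01 -1.833e-01  2.022e-01]
 [ 2.900e+02  2.520e+02  5.083e-01 -1.833e-01  2.033e-01]
 [ 2.900e+02  2.530e+02  5.086e-01 -1.836e-01  2.064e-01]
 [ 2.900e+02  2.540e+02  5.081e-01 -1.836e-01  2.064e-01]
 [ 2.900e+02  2.550e+02  5.074e-01 -1.835e-01  2.058e-01]]
```

View pics/i.png

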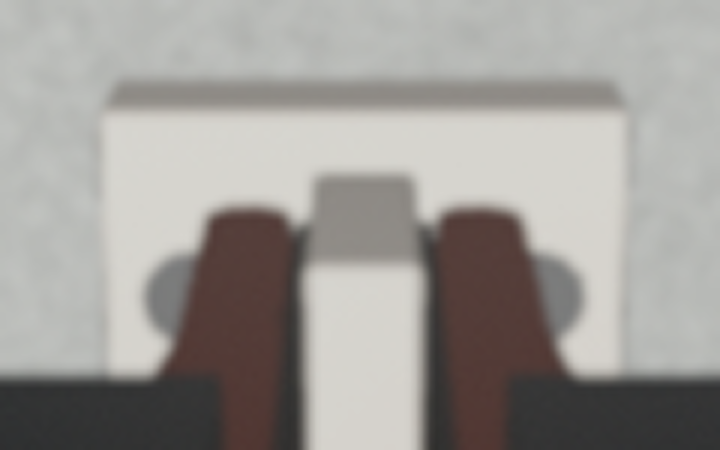

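The held block's top edge puts its centre within 0.5 mm of the TCP. The two recess views agree to 0.1 mm at (0.5557, -0.2039). I'll seat it there.

```bash
python3 - <<'E'
from h import *
from bench import *
p=[.5557,-.2039];q=Q(-.08)
move_l([*p,.15],.15,q);move_l([*p,.06],.1);hold(.2);s=state();print(s["ee_pos"],s["ft_force"])
move_l([*p,.042],.05);hold(.1);s=state();print(s["ee_pos"],s["ft_force"])
move_l([*p,.037],.03);hold(.2);s=state();print(s["ee_pos"],s["ft_force"])
gripper_open();hold(.25);s=state();print(s["ee_pos"],s["ft_force"])
move_l([*p,.12],.12);move_to([.48,-.198,.22],q)
d=get_image("wrist");np.savez("j_w.npz",**d);crop(d,200,60,440,240,3.3,"pics/j_c.png");print(state()["time"])
E
```

```text
[ 0.55610033 -0.20409513  0.0608577 ] [ 0.37228189  0.8475801  -0.11100955]
[ 0.5557983  -0.20394752  0.04215691] [ 1.09512375  0.57314087 -0.97252484]
[ 0.55567851 -0.20389328  0.03702281] [-0.81637174 -1.17204583 -0.25662061]
[ 0.55569197 -0.2039118   0.0369955 ] [ 0.02440387 -0.34821883 -0.70424117]
27.7417
```

View pics/j_c.png

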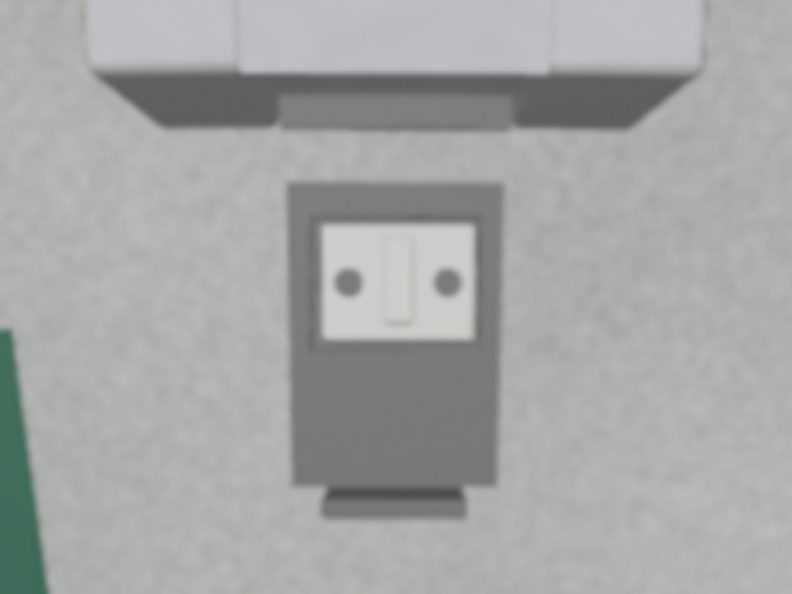

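The cartridge lies square in the recess with an even gap all round. Now I'll push the tab with the fingers closed.

```bash
python3 - <<'E'
from h import *
from bench import *
d=dict(np.load("j_w.npz"));g=cv2.cvtColor(d["frame"],cv2.COLOR_BGR2GRAY)
m=np.zeros(g.shape,np.uint8);m[122:168,292:350]=g[122:168,292:350]>165
c=max(cv2.findContours(m,0,2)[0],key=cv2.contourArea);print("cart",rect(onz(d,c.reshape(-1,2),.024)))
P,uv=dpts(d,m.astype(bool));print("z",np.percentile(P[:,2],[10,25,50]))
u=np.array([np.cos(.08),-np.sin(.08)]);t=np.array([.4878,-.1981]);q=Q(-.08)
P=lambda s,z=.030:[*(t+u*(s-.010)),z]
close();move_to(P(-.03,.12),q);move_l(P(-.03),.12);hold(.2)
f0=state()["ft_force"][:2]@u;print("f0",f0)
move_l(P(-.004),.06);move_l(P(.060),.05);hold(.1)
print(state()["ee_pos"],state()["ft_force"][:2]@u-f0)
for s in np.arange(.063,.080,.0015):
    move_l(P(s),.03);hold(.08);st=state();f=st["ft_force"][:2]@u-f0
    a=(st["ee_pos"][:2]-t)@u+.01;print(round(s,4),round(a,4),round(f,2))
    if abs(f)>9:break
print(state()["time"])
E
```

```text
cart (array([ 0.55569392, -0.20490931]), array([0.04512686, 0.03284596]), 85.40650939941406)
z [0.02238687 0.02288293 0.02348167]
f0 -0.07289228223321509
[ 0.53767914 -0.20193809  0.03009821] -0.4250554776303807
0.063 0.0632 -0.29
0.0645 0.0645 -1.34
0.066 0.0661 -1.57
0.0675 0.0676 -0.83
0.069 0.0691 -0.3
0.0705 0.0706 -0.48
0.072 0.0721 -0.97
0.0735 0.0723 -5.83
0.075 0.0724 -13.49
35.8
```

The force rose sharply at 72.3 mm of travel (73.5 expected), so that is the stop. I'll back off, check it, and look at the cover.

```bash
python3 - <<'E'
from h import *
from bench import *
u=np.array([np.cos(.08),-np.sin(.08)]);t=np.array([.4878,-.1981]);q=Q(-.08)
P=lambda s,z=.030:[*(t+u*(s-.010)),z]
move_l(P(.03),.12);move_l(P(.03,.13),.15);gripper_open()
move_to([.45,-.198,.2],q)
d=get_image("wrist");cv2.imwrite("pics/k_r.png",d["frame"]);np.savez("k_r.npz",**d)
move_to([.37,.0,.24],Q(0.05));
d=get_image("wrist");cv2.imwrite("pics/k_c.png",d["frame"]);np.savez("k_c.npz",**d)
d=get_image("side");cv2.imwrite("pics/k_s.png",d["frame"])
print(state()["time"],state()["ee_pos"])
E
```

```text
39.9917 [ 0.3703947  -0.00084715  0.23900791]
```

View pics/k_r.png

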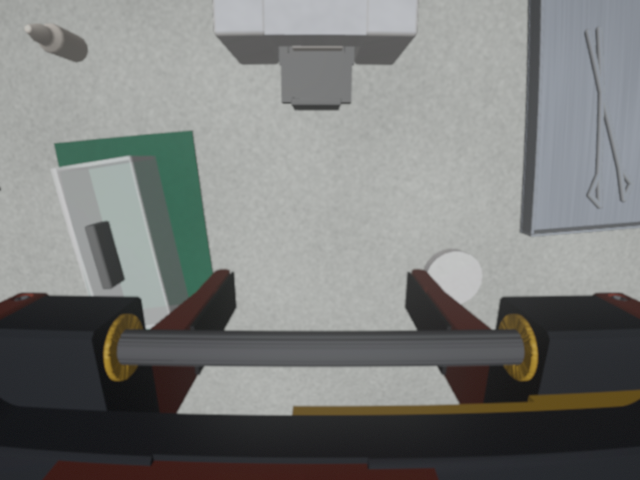

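View pics/k_c.png

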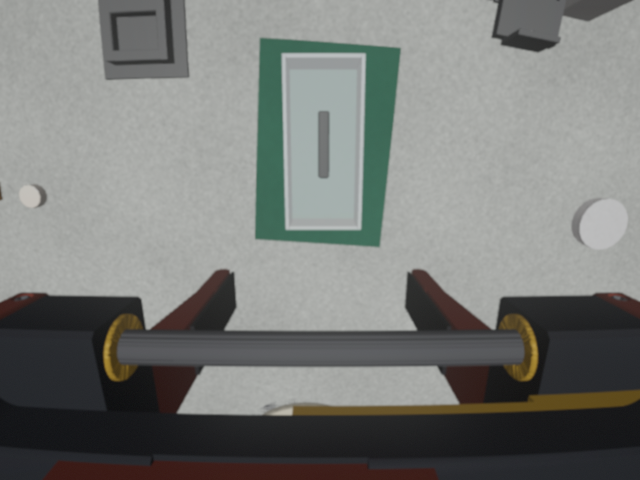

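The reader picture shows the carriage in, with its tab at (317,105) and the slot at (317,47). The cover picture shows the rail at (323,145), where I left it. I'll check both in numbers.

```bash
python3 - <<'E'
from h import *
d=dict(np.load("k_r.npz"));crop(d,260,20,380,120,6,"pics/l.png")
print("tab front top",onz(d,[(293,108),(341,108)],.042).round(4)[:,:2].mean(0))
d=dict(np.load("k_c.npz"));g=cv2.cvtColor(d["frame"],cv2.COLOR_BGR2GRAY)
m=np.zeros(g.shape,np.uint8);m[100:190,310:336]=g[100:190,310:336]<150
c=max(cv2.findContours(m,0,2)[0],key=cv2.contourArea);print("rail",rect(onz(d,c.reshape(-1,2),.075)))
d=dict(np.load("c_tray.npz"))
for uv in [((277,62),(355,59),(360,229),(287,231))]: 
    print(onz(d,uv,.004)[:,:2].round(4).tolist())
E
```

```text
tab front top [ 0.5571  -0.20495]
rail (array([ 4.45163697e-01, -2.62815505e-04]), array([0.0590169 , 0.01014105]), 2.781090259552002)
[[0.6963, 0.2453], [0.6992, 0.1603], [0.5097, 0.1503], [0.5074, 0.2386]]
```

View pics/l.png

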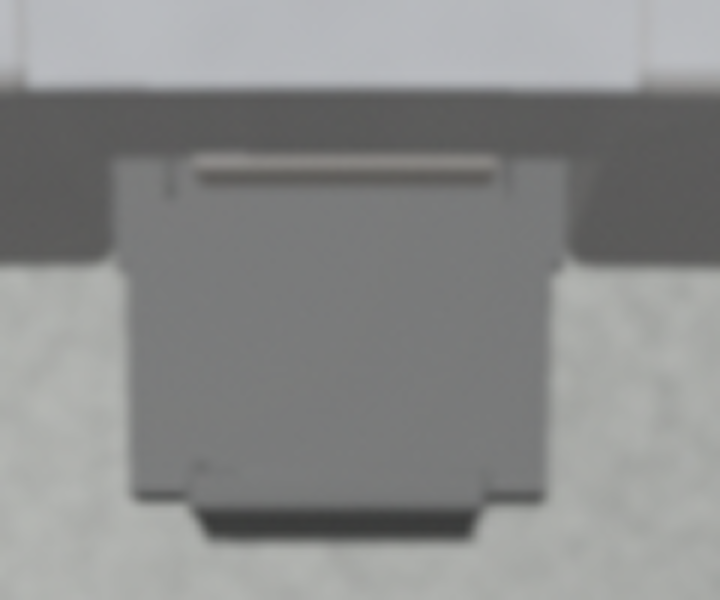

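The tab's front top edge is at crop row ~505 (image row 104), which puts it at x≈0.561 and so at home, and the cartridge's white edge shows in the slot. I'll put the cover back by reversing the original move.

```bash
python3 - <<'E'
from h import *
from bench import *
d=dict(np.load("k_r.npz"));print(onz(d,[(317,104)],.042))
m=[.444,.0003];q=Q(.05);p=[.6008,.1998]
move_to([*m,.15],q);move_l([*m,.0628],.1);hold(.15);close();s=state();print(s["ee_pos"],s["finger_gap"])
move_l([*m,.17],.13);s=state();print(s["ft_force"],s["finger_gap"])
move_l([*p,.17],.18,Q(.048));hold(.2);move_l([*p,.092],.12);hold(.2);s=state();print(s["ee_pos"],s["ft_force"],s["time"])
d=get_image("side");np.savez("m_s.npz",**d);crop(d,180,200,380,350,4,"pics/m_s.png")
E
```

```text
[[ 0.56036344 -0.20519235  0.042     ]]
[4.43993166e-01 3.49208702e-04 6.27739348e-02] 0.009743763303139384
[ 1.16925917 -0.22156298 -2.21146572] 0.00967525152289819
[0.60139443 0.1999587  0.09336044] [-0.18162903 -0.19900461 -1.12910443] 46.6167
```

View pics/m_s.png

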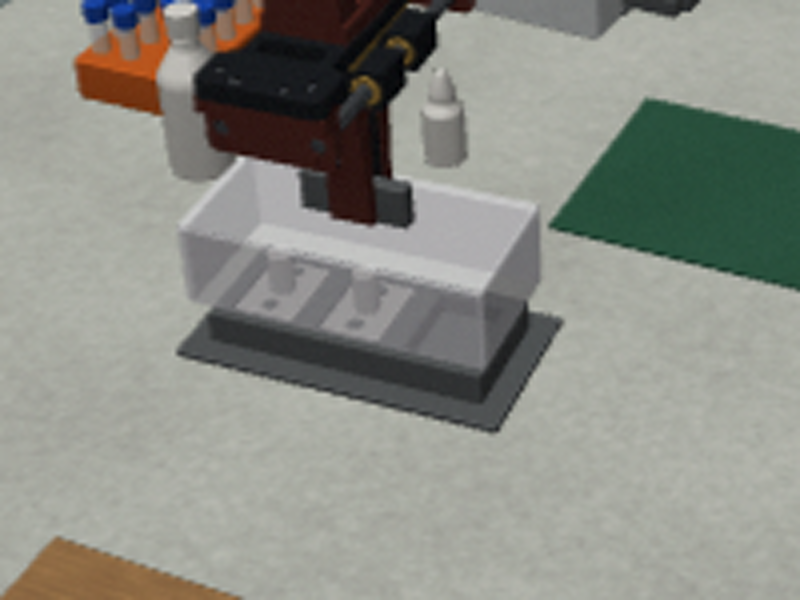

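The cover hangs level over the block, and the near pocket is empty. I'll lower it in stages and watch the force.

```bash
python3 - <<'E'
from h import *
from bench import *
p=[.6008,.1998];ok=True
for z in(.084,.080,.076,.072,.068,.066,.0652):
    move_l([*p,z],.04);hold(.1);s=state();print(z,s["ee_pos"].round(4),s["ft_force"].round(2))
    if s["ft_force"][2]>5: ok=False;break
if ok:
    hold(.2);gripper_open();hold(.2);move_l([*p,.17],.12);move_to([.53,.2,.25],[0,1,0,0])
    d=get_image("wrist");np.savez("n_w.npz",**d);crop(d,230,30,410,250,2.7,"pics/n_w.png")
    move_to([.40,.0,.3],[0,1,0,0])
    d=get_image("side");crop(d,180,140,420,320,3.3,"pics/n_s.png");d=get_image("top");np.savez("n_t.npz",**d);crop(d,180,60,540,345,2.1,"pics/n_t.png")
print(state()["time"])
E
```

```text
0.084 [0.6007 0.1998 0.0838] [-0.19  0.43 -2.52]
0.08 [0.6008 0.1998 0.0799] [ 0.53  0.25 -2.71]
0.076 [0.6008 0.1998 0.0759] [ 0.8   0.58 -1.71]
0.072 [0.6008 0.1998 0.0719] [ 0.37  1.85 -1.17]
0.068 [0.6007 0.1998 0.0679] [-0.28 -0.78 -2.  ]
0.066 [0.6008 0.1998 0.066 ] [ 0.27  0.17 -2.19]
0.0652 [0.6008 0.1998 0.0652] [-0.27  0.25 -1.26]
53.5167
```

```bash
python3 - <<'E'
from h import *
d=dict(np.load("n_w.npz"));g=cv2.cvtColor(d["frame"],cv2.COLOR_BGR2GRAY)
m=np.zeros(g.shape,np.uint8);m[110:185,305:335]=g[110:185,305:335]<150
c=max(cv2.findContours(m,0,2)[0],key=cv2.contourArea);print("rail",rect(onz(d,c.reshape(-1,2),.077)))
E
```

```text
rail (array([0.60235006, 0.19919223]), array([0.05835485, 0.00979361]), 3.129643678665161)
```

View pics/n_w.png

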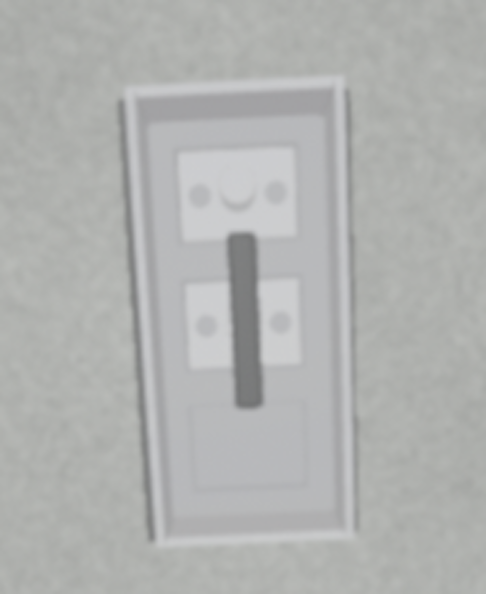

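View pics/n_s.png

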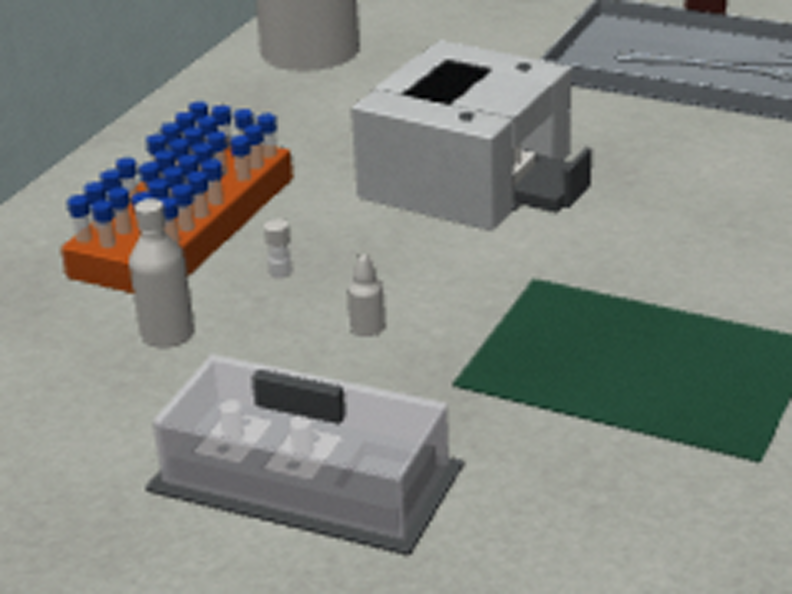

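View pics/n_t.png

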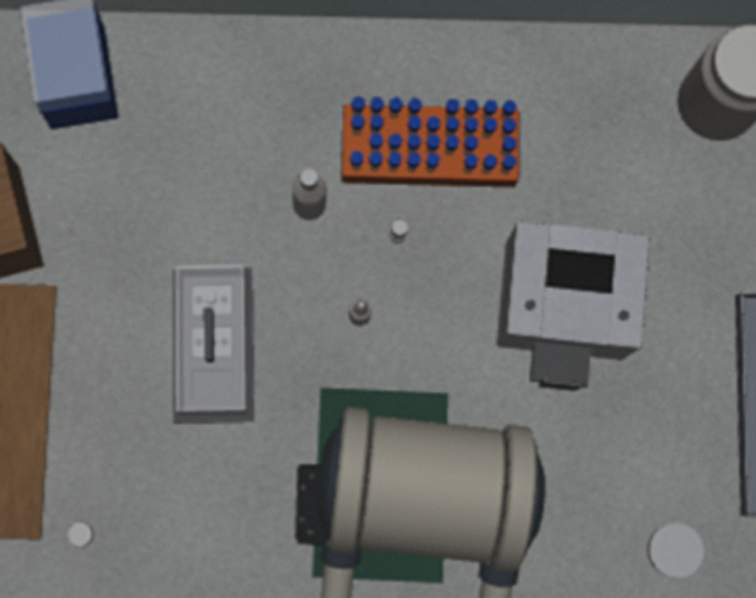

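The cover is down on the flange, the carriage is home and the bystanders are where they were. The robot is clear, so I'm handing in.

```bash
python3 - <<'E'
from bench import *
job_done();print(state()["time"])
E
```

```text
the job is handed in; nothing more can be done
the job is handed in; nothing more can be done
```

The job is handed in, and every step was done in order by about 53.5 s of the 72 s allowed. `job_done()` gives no verdict, so this rests on my own checks.

**What I did:** I stood the cover on the mat and lifted the fin cartridge out of the near pocket. I seated it in the carriage recess, pushed the carriage to its stop, and put the cover back by reversing the first move.

**Last checks:**
- **Cartridge:** its centre was about 1 mm from the recess centre, lying flat. After the push I could see only its edge in the slot, so I did not re-measure it there.
- **Carriage:** the push force rose to 13 N at 72.3 mm of travel, against about 73.5 mm expected. The tab edge then measured x ≈ 0.560 m, where about 0.561 m is home.
- **Cover:** the rail is within 1 mm of the tray centre and about 0.5° off the tray's direction. Forces stayed low on the way down, and in the side view the rim sits on the flange.
- **Stubs and other things:** both stubs are still in their pockets. The bystanders in view look unmoved, but I judged that by eye; the pen was out of frame in the last pictures.

**Disagreement:** an early top-camera outline put the carriage about 4 mm off in x and y. I took it to include the tab and a shadow, and used the two wrist-camera views, which agreed to 0.1 mm.

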